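# Hook the tongued cover into the offcut box

### The job

Close the dark wooden offcut box with the cover that fits it, the one with a tongue. Hold it tilted, slide its tongue under the steel strip at the end of the box, then swing it down until it lies flat on the ledges inside the walls, and let go. Leave the cover without a tongue where it lies.

Things in the scene. Friction and masses are not known exactly. Their poses are not given: they have to be found in the camera images.
- offcut_box: Dark wooden open box, fixed; z 0..51 mm. Origin: underside; +x away from robot within 0.3 rad. Inner wall faces x -50 and 68, y -48 and 48 mm; walls 6 mm thick, 44 high. Ledges all round at z 30 (8 wide at -x, 13 at sides, 16 at +x) carry the cover. Steel strip across the +x end: x 48..74, z 46..51, full width, so a slot 16 mm high above the ledge, open to -x.
- tongue_cover: Loose flat aluminium cover, 0.1-0.2 kg: plate 90 (x) by 84 (y) by 6 mm, with a tongue 44 wide, 6 thick on its +x edge, x 45..63 mm. Origin: centre of the plate's underside. Dark wooden bar handle upright in the middle: 12 mm in x, 50 in y, z 6..42. Starts flat on the bench left or right of the box, tongue away from the robot within 0.5 rad.
- plain_cover: Loose aluminium cover with the same plate, handle and origin as the other, but a plain rectangle without tongue. It lies flat on the other side of the box and must stay there.
- tongue_tip (a point): Middle of the tongue's end, on the underside: 63 mm along +x from tongue_cover's origin; axes as that cover's. About 15 degrees of tilt, tongue low, lets it enter the box's slot. With the cover seated it is at about x 63, y 0, z 30 mm in the box frame (play 5 mm either way in x, 6 in y), the cover's axes parallel to the box's.

How it is judged:
By the outcome, as a careful person would: the job done as asked, in the order asked, and still so for the second after the job is handed in, with the robot touching nothing.
It also fails if it takes over 45 s, if anything falls off the work surface, if the arm or the gripper's body presses on something with over 40 N, if the wrist force passes 120 N, or if a joint passes its speed limit or range.

### The arm

A 6-joint arm with a two-finger parallel gripper is mounted at the origin on a cart in front of the work surface, level with it; the furniture and walls round the work are solid. World frame = base frame: x ahead of the robot, y to its left, z up, the work surface at z = 0. Lengths are in m, angles in rad, forces in N, time in s.
With the tool pointing down it reaches from about 0.35 to 0.975 m from the base axis. Payload 4.9 kg.
Tool frame: the origin (TCP) lies at the very end of the fingers, on their centre line; the grasp point (between the pads) lies behind it (manip.grip_depth is the z of the grasp point in the tool frame, in m); z points along the fingers, y is the direction in which the jaws open and shut (so a half turn about z gives the same grasp; the last joint's range is limited). The gripper opens to 85 mm and grips with 20 to 120 N. Pads are 22 mm wide; open, the fingers measure 114 mm over their backs; the gripper's body (76 mm by 85 mm) begins 54 mm behind the grasp point. The pads swing forward as they close: fully open they stand 13 mm farther back than shut.
Start: joints at [1.168, 0.053, 1.613, -0, 1.476, -0.119], TCP at [0.175, 0.6, 0.231] pointing down, gripper open.
Joint ranges: [-3.01, 3.01], [-1.01, 2.22], [0.06, 2.58], [-1.02, 4.17], [0.09, 2.62], [-3.14, 3.14]. Speed limits (rad/s): [2.57, 2.57, 3.14, 3.14, 3.14, 3.14].

### API

Orientations are given as a unit quaternion [w, x, y, z].
In Python, from plant import state, optics, manip, silhouettes, place_of gives the robot as it stands. The module is installed in compiled form; this text tells all that it offers.
- The arm moves only by the tool jog_arm, never from a script. Its argument "increments" is a list of rows, each an object with "slide": the shift along the tool's x, y, z in mm, a list of three; "rotation": the turn, a rotation vector about the tool's x, y, z in degrees, a list of three. A call has 1 to 20 rows; each row shifts and turns the commanded pose from where the row before left it, along the tool's axes as they then stand; what a row does not reach is not made up. A row lasts 1/12 s, in which the tool goes at most 41.7 mm and 7.16 degrees, less where a joint would pass 70% of its speed; a pose out of reach is approached as far as the arm can. A call with a gripper value outside its range is refused whole. "fingers" is the opening, from 0 (shut) to 1 (fully open), set as the call begins (left out, the last holds). The fingers move at their own pace and stop on an object; the grip force is fixed at half the most. Time passes only in rows, so rows that do not move let the fingers close. It gives the time, the measured TCP pose, the force and the opening at its end, in the units of the state.
- state(): the state, without advancing time (a new reading comes with each control period).
- optics.grab_frame(name): name is "scene" or "top" or "wrist"; returns a dict with "frame" (384x512x3 uint8, blue, green, red), "camera_matrix" (3x3 intrinsics, pixels), "distortion" ([k1, k2, p1, p2, k3] as OpenCV has them; the pictures are not rectified), "R" (3x3) and "t" (3): a world point X has camera coordinates R X + t. Camera axes: x right, y down, z forward; pixel columns grow to the right and rows downward; lengths in m; the calibration is good to about 2 mm. A picture is of the moment at which its call begins. There is no depth.
- manip.job_done(): hands the job in, once; it reports no verdict.
Trained networks look in the newest picture that a camera, given by its name, has taken for a name from the list of things; names that differ only in an ending like _2 or _b are one class to them, and where a whole thing is asked for, a point or a joint stands for the part that bears it (a point fixed in the world has none). Each returns a list of dicts, best first, with "score" (0 to 1); they miss things now and then, are a little off and sometimes report something else, mostly with a low value. They report only what shows in the picture. A call takes as long as a camera call.
- silhouettes(thing, camera): "mask" (384x512 bool, what is visible of it) and "bbox" ([left, top, right, bottom] in pixels, round what is visible of it).
- place_of(thing, camera): "uv" ([column, row] in pixels: a listed point, or the origin of a listed thing).
The state is a dict: "time": time; "joint_pos": joint angles; "joint_vel": joint speeds; "joint_efforts": joint torques, N m; "tool_pos": TCP position; "tool_rot": TCP orientation; "contact_force": force on the tool from outside, world axes, zero at the start; "ft_torque": the same for the moment, N m; "gripper_width": opening from 0.0 (shut) to 1.0 (fully open).
Only numpy, scipy, OpenCV 4.12 (cv2) and the standard library are available. Lean on these libraries where they do the work, as an engineer would, in place of code of your own. Each camera call takes 0.05 s, during which the arm holds its last target.

## Working session

There is one attempt and no reset: what is moved stays moved. The work goes in short steps, Python scripts to look and compute and a tool call to move; the robot and the scene stay as the last step left them, time stands still between calls to the robot, and variables do not carry over. Pictures are saved under pics/ and viewed, and the job is handed in when it is done.

Besides the shell and the picture viewer there is one more tool, called as a command line: name --argument value ..., lists and objects as JSON in quotes. jog_arm: Moves the arm, as the interface text tells. Its arguments: {"type":"object","properties":{"increments":{"type":"array","items":{"type":"object","properties":{"slide":{"type":"array","items":{"type":"number"}},"rotation":{"type":"array","items":{"type":"number"}}}}},"fingers":{"type":"number"}},"required":["increments"]}

```bash
mkdir -p pics; cat > h.py <<'E'
import numpy as np, cv2
from plant import state, optics, manip, silhouettes, place_of
from scipy.spatial.transform import Rotation as Ro
def grab(n,fn=None):
    f=optics.grab_frame(n)
    if fn: cv2.imwrite('pics/'+fn,f['frame'])
    return f
def ray(f,uv,z):
    K=np.array(f['camera_matrix']);d=np.array(f['distortion']);R=np.array(f['R']);t=np.array(f['t'])
    p=cv2.undistortPoints(np.array(uv,float).reshape(-1,1,2),K,d).reshape(-1,2)
    c=-R.T@t; D=np.c_[p,np.ones(len(p))]@R
    return c+D*((z-c[2])/D[:,2])[:,None]
def proj(f,X):
    R=np.array(f['R']);t=np.array(f['t'])
    return cv2.projectPoints(np.array(X,float).reshape(-1,3),cv2.Rodrigues(R)[0],t,np.array(f['camera_matrix']),np.array(f['distortion']))[0].reshape(-1,2)
E
python3 - <<'E'
from h import *
np.set_printoptions(precision=4,suppress=True)
print(state(), manip.grip_depth)
for c in ['scene','top','wrist']:
    f=grab(c,c+'0.png')
    print(c,'campos',-np.array(f['R']).T@f['t'])
    for th in ['offcut_box','tongue_cover','plain_cover','tongue_tip']:
        for r in place_of(th,c)[:2]: print(c,th,r['uv'],r['score'],ray(f,r['uv'],0)[0])
        if th!='tongue_tip':
            for r in silhouettes(th,c)[:2]: print('   sil',r['bbox'],r['score'],r['mask'].sum())
E
```

```text
{'time': 0.0, 'joint_pos': array([ 1.168 ,  0.0534,  1.6143, -0.    ,  1.476 , -0.119 ]), 'joint_vel': array([-0.0017, -0.0002,  0.0029, -0.0003,  0.    ,  0.0004]), 'joint_efforts': array([ -0.0023, -39.3685, -37.017 ,  -0.0003,   0.007 ,   0.    ]), 'tool_pos': array([0.1747, 0.5994, 0.2301]), 'tool_rot': array([-0.0003,  0.1414,  0.9899, -0.001 ]), 'contact_force': array([ 0.3905, -0.2066,  0.0622]), 'ft_torque': array([ 0.0195,  0.045 , -0.045 ]), 'gripper_width': 1.0016413099464407} -0.0187
scene campos [0.26   0.5519 0.6026]
scene offcut_box [237.9, 224.5] 0.97 [0.5483 0.006  0.    ]
   sil [196.3, 184.1, 276.2, 247.4] 0.59 3181
scene tongue_cover [313.8, 142.0] 0.91 [ 0.5057 -0.4005  0.    ]
   sil [290.3, 123.8, 328.0, 144.9] 0.92 573
scene plain_cover [189.9, 284.7] 0.77 [0.5558 0.1919 0.    ]
   sil [164.5, 261.5, 216.6, 300.6] 0.59 1761
scene tongue_tip [289.2, 138.6] 0.75 [ 0.5775 -0.3858 -0.    ]
top campos [ 0.4171 -0.0795  1.0723]
top offcut_box [232.6, 198.3] 0.7 [ 0.5432 -0.0025  0.    ]
top offcut_box [169.8, 192.3] 0.47 [0.5599 0.1862 0.    ]
   sil [209.9, 171.0, 251.2, 220.1] 0.9 1826
top tongue_cover [370.8, 207.0] 0.78 [ 0.5202 -0.4138  0.    ]
   sil [353.5, 185.1, 391.1, 227.8] 0.56 1014
top plain_cover [168.0, 188.8] 0.7 [0.5705 0.192  0.    ]
   sil [154.3, 175.5, 186.7, 209.4] 0.97 867
top tongue_tip [359.4, 188.4] 0.97 [ 0.5759 -0.3814  0.    ]
wrist campos [0.1071 0.6185 0.3738]
```

```bash
python3 - <<'E'
import cv2
a=cv2.imread('pics/top0.png')[150:250,130:420]; cv2.imwrite('pics/topz.png',cv2.resize(a,None,fx=2.75,fy=2.75,interpolation=cv2.INTER_CUBIC))
E
```

```text
(no output)
```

View pics/scene0.png

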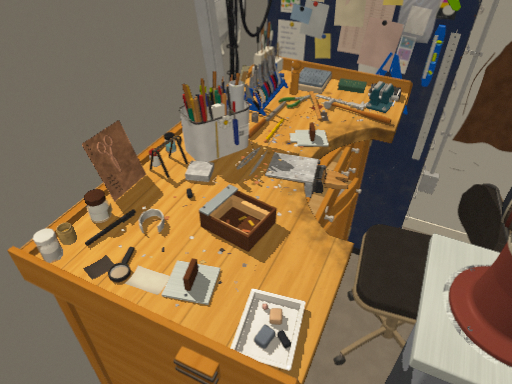

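View pics/top0.png

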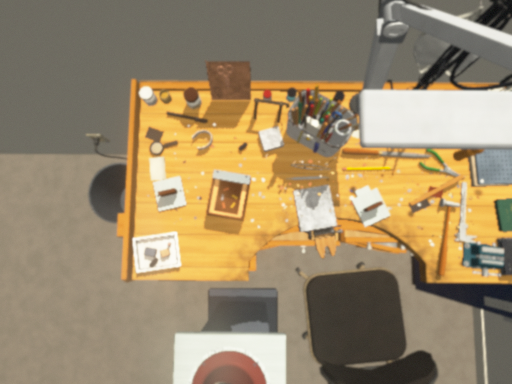

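View pics/topz.png

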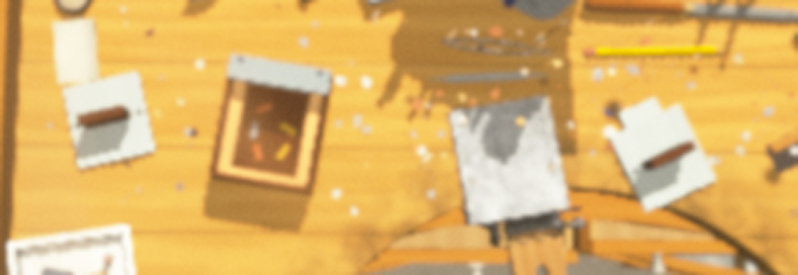

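The tongue cover is at the right in the top view (about 370,207, tongue up-left). The box is at about (231,196) with its steel strip at the far end, and the plain cover is at about (168,192). Next I'll check the wrist camera geometry.

```bash
python3 - <<'E'
from h import *
np.set_printoptions(precision=4,suppress=True)
f=grab('wrist'); s=state(); q=s['tool_rot']; Rt=Ro.from_quat([q[1],q[2],q[3],q[0]]).as_matrix()
R=np.array(f['R']); c=-R.T@f['t']
print('cam pos in tool',Rt.T@(c-s['tool_pos'])); print('cam axes in tool (rows x,y,z)\n',R@Rt); print(f['camera_matrix'])
print(Rt)
E
```

```text
cam pos in tool [ 0.0704 -0.0012 -0.1425]
cam axes in tool (rows x,y,z)
 [[ 0.0007  1.     -0.0003]
 [-0.9607  0.0006 -0.2777]
 [-0.2777  0.0005  0.9607]]
[[318.3317   0.     251.1157]
 [  0.     318.3317 192.8423]
 [  0.       0.       1.    ]]
[[-0.96  0.28  0.  ]
 [ 0.28  0.96  0.  ]
 [ 0.    0.   -1.  ]]
```

View pics/wrist0.png

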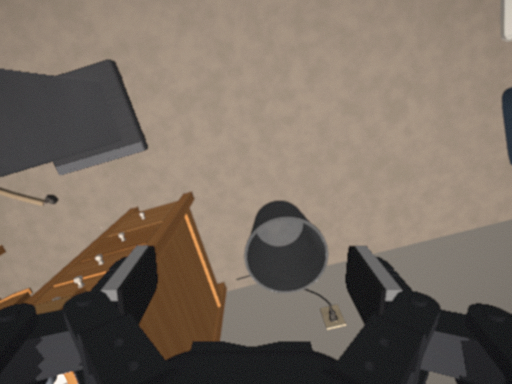

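jog_arm --increments '[{"slide": [-26,-24,0]},{"slide": [-26,-24,0]},{"slide": [-26,-24,0]},{"slide": [-26,-24,0]},{"slide": [-26,-24,0]},{"slide": [-26,-24,0]},{"slide": [-26,-24,0]},{"slide": [-26,-24,0]},{"slide": [-26,-24,0]},{"slide": [-26,-24,0]},{"slide": [-26,-24,0]},{"slide": [-26,-24,0]},{"slide": [-26,-24,0]},{"slide": [-26,-24,0]},{"slide": [-26,-24,0]},{"slide": [-26,-24,0]},{"slide": [-26,-24,0]},{"slide": [-26,-24,0]},{"slide": [-26,-24,0]},{"slide": [-26,-20,0]}]'

```text
invalid input
```

```bash
python3 - <<'E'
from h import *
np.set_printoptions(precision=4,suppress=True)
f=grab('wrist','w1.png'); s=state();print(s['time'],s['tool_pos'],s['joint_pos'],s['joint_vel'])
for r in place_of('offcut_box','wrist')[:2]: print(r['uv'],r['score'],ray(f,r['uv'],0)[0])
for r in silhouettes('offcut_box','wrist')[:1]: print(r['bbox'],r['score'])
import pickle; pickle.dump(f,open('f1.pkl','wb'))
E
```

```text
1.3 [0.175  0.6    0.2313] [ 1.168   0.0527  1.6129  0.      1.476  -0.119 ] [-0.0005  0.0004 -0.0022  0.0006  0.0006  0.0016]
```

View pics/w1.png

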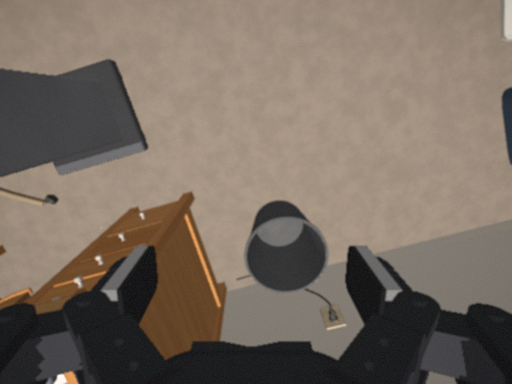

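The move was refused, so the arm hasn't moved. I'll give both fields in every row.

jog_arm --increments '[{"slide": [-26,-24,0],"rotation": [0,0,0]},{"slide": [-26,-24,0],"rotation": [0,0,0]},{"slide": [-26,-24,0],"rotation": [0,0,0]},{"slide": [-26,-24,0],"rotation": [0,0,0]},{"slide": [-26,-24,0],"rotation": [0,0,0]},{"slide": [-26,-24,0],"rotation": [0,0,0]},{"slide": [-26,-24,0],"rotation": [0,0,0]},{"slide": [-26,-24,0],"rotation": [0,0,0]},{"slide": [-26,-24,0],"rotation": [0,0,0]},{"slide": [-26,-24,0],"rotation": [0,0,0]},{"slide": [-26,-24,0],"rotation": [0,0,0]},{"slide": [-26,-24,0],"rotation": [0,0,0]},{"slide": [-26,-24,0],"rotation": [0,0,0]},{"slide": [-26,-24,0],"rotation": [0,0,0]},{"slide": [-26,-24,0],"rotation": [0,0,0]},{"slide": [-26,-24,0],"rotation": [0,0,0]},{"slide": [-26,-24,0],"rotation": [0,0,0]},{"slide": [-26,-24,0],"rotation": [0,0,0]},{"slide": [-26,-24,0],"rotation": [0,0,0]},{"slide": [-26,-20,0],"rotation": [0,0,0]}]'

```text
time: 3.07
tool_pos: [0.5415, -0.0047, 0.2315]
tool_rot: [0.0, 0.142, 0.99, -0.0]
contact_force: [0.2, -0.1, -0.3]
gripper_width: 0.999
```

```bash
python3 - <<'E'
from h import *
np.set_printoptions(precision=4,suppress=True)
f=grab('wrist','w2.png'); s=state();print(s['time'],s['tool_pos'],s['joint_pos'],s['joint_vel'])
for r in place_of('offcut_box','wrist')[:2]: print(r['uv'],r['score'],ray(f,r['uv'],0)[0])
for r in silhouettes('offcut_box','wrist')[:1]: print(r['bbox'],r['score'])
import pickle; pickle.dump(f,open('f2.pkl','wb'))
E
```

```text
3.1167 [ 0.5441 -0.0087  0.2314] [-0.1509 -0.1429  1.802  -0.0034  1.4794 -1.4332] [ 0.0636 -0.0533  0.0543  0.0396  0.0494  0.1018]
[262.4, 156.2] 0.97 [0.538  0.0091 0.    ]
[205.9, 101.2, 322.9, 234.8] 0.68
```

View pics/w2.png

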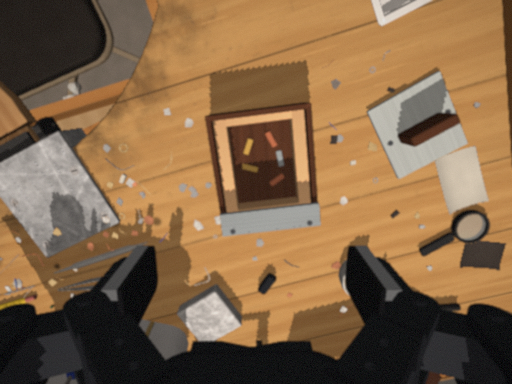

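```bash
python3 - <<'E'
from h import *
import pickle
np.set_printoptions(precision=4,suppress=True)
f=grab('wrist'); s=state();print(s['time'],s['tool_pos'],s['joint_vel'])
pickle.dump(f,open('f2.pkl','wb'))
for r in place_of('offcut_box','wrist')[:2]: print(r['uv'],r['score'],ray(f,r['uv'],0)[0])
a=f['frame'][85:245,190:340]; cv2.imwrite('pics/w2z.png',cv2.resize(a,None,fx=3.7,fy=3.7,interpolation=cv2.INTER_CUBIC))
E
```

```text
3.2667 [ 0.5409 -0.003   0.2311] [ 0.0301 -0.0244  0.0188  0.001   0.0031 -0.0002]
[262.0, 157.1] 0.87 [0.5386 0.009  0.    ]
```

View pics/w2z.png

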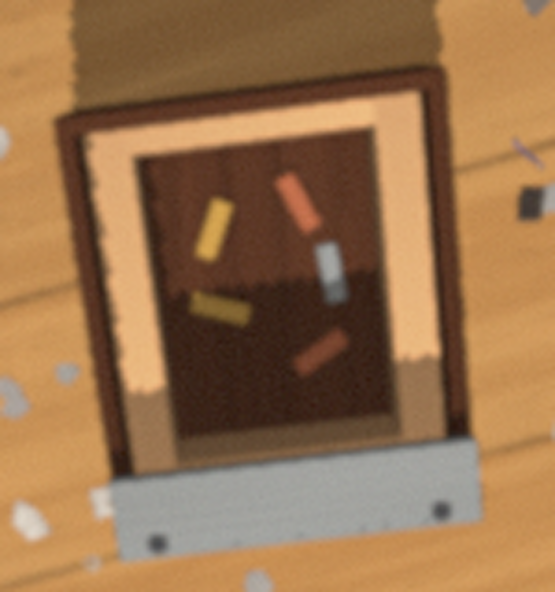

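```bash
python3 - <<'E'
from h import *
import pickle
from scipy.optimize import least_squares
np.set_printoptions(precision=4,suppress=True)
f=pickle.load(open('f2.pkl','rb'))
M=np.array([[48,-54,51],[48,54,51],[74,54,51],[74,-54,51],[-56,-54,45],[-56,54,45],[-42,-35,30],[-42,35,30]])/1000
U=np.array([[112,480],[474,438],[482,520],[120,560],[58,118],[443,67],[137,158],[375,128]])/3.7+[190,85]
def pr(p):
    c,s=np.cos(p[2]),np.sin(p[2]); R=np.array([[c,-s,0],[s,c,0],[0,0,1]])
    return proj(f,M@R.T+[p[0],p[1],p[3] if len(p)>3 else 0])
for p0 in ([.54,0,-.1],[.54,0,-.1,0]):
    r=least_squares(lambda p:(pr(p)-U).ravel(),p0); print(r.x); print((pr(r.x)-U))
# top cam cross-check
g=grab('top'); m=silhouettes('offcut_box','top')[0]['mask']
x=r.x if 0 else least_squares(lambda p:(pr(p)-U).ravel(),[.54,0,-.1]).x
ov=g['frame'].copy()
c,s=np.cos(x[2]),np.sin(x[2]);R=np.array([[c,-s,0],[s,c,0],[0,0,1]])
P=proj(g,M@R.T+[x[0],x[1],0]); ov=cv2.resize(ov[150:250,130:420],None,fx=2.75,fy=2.75,interpolation=cv2.INTER_CUBIC)
for u in P: cv2.circle(ov,tuple(int(v) for v in (u-[130,150]+.5)*2.75),3,(0,0,255),1)
cv2.imwrite('pics/topov.png',ov)
E
```

```text
[ 0.5389  0.0091 -0.1645]
[[-1.3178  0.6096]
 [ 1.1908  0.3564]
 [ 0.5469  0.7929]
 [ 0.0448  1.1047]
 [-1.6698 -0.427 ]
 [ 1.85   -0.3105]
 [-1.1263 -0.6153]
 [ 0.4399 -0.7777]]
[ 0.54    0.0091 -0.1645 -0.0055]
[[-0.5851 -0.2661]
 [ 0.3021 -0.3415]
 [-0.3485 -0.2509]
 [ 0.708  -0.1022]
 [-0.6282  0.3366]
 [ 1.0301  0.6993]
 [-0.4963 -0.0656]
 [-0.008  -0.0888]]
```

View pics/topov.png

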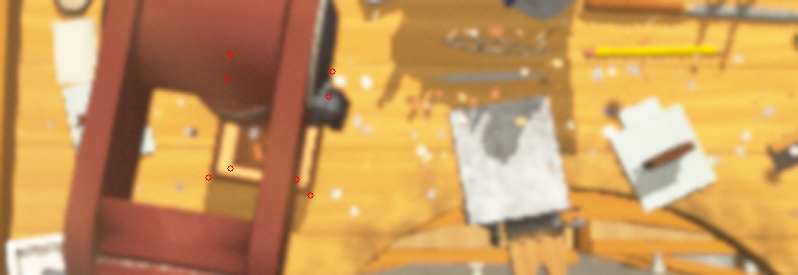

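The box fit gives origin (0.539, 0.009) and yaw −0.164, and it lands on the box corners in the top picture. Next I'll hover over the tongue cover.

jog_arm --increments '[{"slide": [-8,-33,0],"rotation": [0,0,0]},{"slide": [-8,-33,0],"rotation": [0,0,0]},{"slide": [-8,-33,0],"rotation": [0,0,0]},{"slide": [-8,-33,0],"rotation": [0,0,0]},{"slide": [-8,-33,0],"rotation": [0,0,0]},{"slide": [-8,-33,0],"rotation": [0,0,0]},{"slide": [-8,-33,0],"rotation": [0,0,0]},{"slide": [-8,-33,0],"rotation": [0,0,0]},{"slide": [-8,-33,0],"rotation": [0,0,0]},{"slide": [-8,-33,0],"rotation": [0,0,0]},{"slide": [-8,-33,0],"rotation": [0,0,0]},{"slide": [-8,-33,0],"rotation": [0,0,0]},{"slide": [0,0,0],"rotation": [0,0,6.2]},{"slide": [0,0,0],"rotation": [0,0,6.2]},{"slide": [0,0,0],"rotation": [0,0,6.2]},{"slide": [0,0,0],"rotation": [0,0,6.2]},{"slide": [0,0,0],"rotation": [0,0,6.2]},{"slide": [0,0,0],"rotation": [0,0,6.2]},{"slide": [0,0,0],"rotation": [0,0,6.2]},{"slide": [0,0,0],"rotation": [0,0,0]}]'

```text
time: 5.08
tool_pos: [0.5227, -0.4082, 0.2316]
tool_rot: [0.0, 0.497, 0.868, 0.0]
contact_force: [0.7, 0.2, -0.0]
gripper_width: 1.0
```

jog_arm --increments '[{"slide": [0,0,0],"rotation": [0,0,0]},{"slide": [0,0,0],"rotation": [0,0,0]},{"slide": [0,0,0],"rotation": [0,0,0]}]'

```text
time: 5.33
tool_pos: [0.5224, -0.4092, 0.2314]
tool_rot: [0.0, 0.496, 0.868, -0.0]
contact_force: [0.0, -0.1, 0.5]
gripper_width: 1.005
```

```bash
python3 - <<'E'
from h import *
import pickle
np.set_printoptions(precision=4,suppress=True)
f=grab('wrist','w3.png'); s=state();print(s['time'],s['tool_pos'],s['tool_rot'],s['joint_vel'])
pickle.dump((f,s),open('f3.pkl','wb'))
for th in ['tongue_cover','tongue_tip']:
  for r in place_of(th,'wrist')[:2]: print(th,r['uv'],r['score'],ray(f,r['uv'],0)[0])
r=silhouettes('tongue_cover','wrist')[0]; print(r['bbox'],r['score'])
x0,y0=[int(v)-12 for v in r['bbox'][:2]]; x1,y1=[int(v)+12 for v in r['bbox'][2:]]
z=min(760/(x1-x0),560/(y1-y0)); z=np.floor(z*10)/10; print('zoom',x0,y0,z)
cv2.imwrite('pics/w3z.png',cv2.resize(f['frame'][y0:y1,x0:x1],None,fx=z,fy=z,interpolation=cv2.INTER_CUBIC))
E
```

```text
5.3833 [ 0.5223 -0.4093  0.2314] [ 0.0001  0.4967  0.8679 -0.    ] [-0.0051  0.0033 -0.0019  0.0005  0.0008  0.006 ]
tongue_cover [249.9, 163.6] 0.74 [ 0.5216 -0.4121  0.    ]
tongue_tip [298.3, 166.8] 0.89 [ 0.5734 -0.3862  0.    ]
[209.3, 122.5, 301.3, 197.5] 0.9
zoom 197 110 5.6
```

View pics/w3.png

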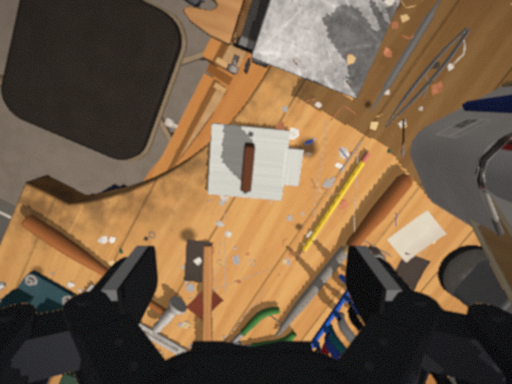

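View pics/w3z.png

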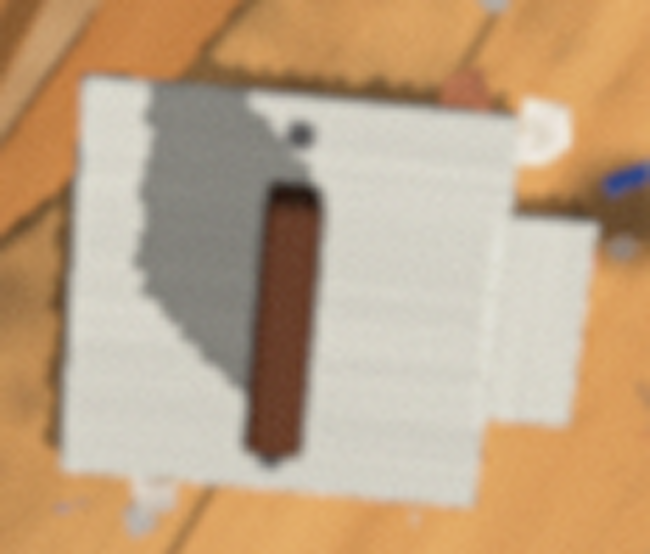

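```bash
python3 - <<'E'
from h import *
import pickle
from scipy.optimize import least_squares
np.set_printoptions(precision=4,suppress=True)
f,s=pickle.load(open('f3.pkl','rb'))
M=np.array([[-45,42,6],[45,42,6],[45,-42,6],[-45,-42,6],[63,22,6],[63,-22,6],[-6,25,42],[6,25,42],[-6,-25,42],[6,-25,42]])/1000
U=(np.array([[82,76],[518,112],[473,505],[62,470],[600,222],[570,426],[270,208],[320,210],[247,450],[300,457]])+.0)/5.6+[197,110]
def pr(p):
    c,s=np.cos(p[2]),np.sin(p[2]); R=np.array([[c,-s,0],[s,c,0],[0,0,1]])
    return proj(f,M@R.T+[p[0],p[1],p[3] if len(p)>3 else 0])
for p0 in ([.52,-.41,.5],[.52,-.41,.5,0]):
    r=least_squares(lambda p:(pr(p)-U).ravel(),p0,loss='soft_l1'); x=r.x; print(x); print((pr(r.x)-U))
    q=s['tool_rot']; Rt=Ro.from_quat([q[1],q[2],q[3],q[0]]).as_matrix()
    print('tool y angle',np.arctan2(Rt[1,1],Rt[0,1]),'delta tool mm',Rt.T@(np.array([x[0],x[1],.012])-s['tool_pos'])*1000,'rot z deg',np.degrees(np.arctan2(Rt[1,1],Rt[0,1])-x[2]))
E
```

```text
[ 0.5188 -0.412   0.4441]
[[-0.2474 -0.3433]
 [ 0.9774  0.3751]
 [ 0.4867  0.3763]
 [-0.3859  0.3344]
 [-0.328  -0.371 ]
 [ 0.0684 -0.1495]
 [-1.3504 -1.4956]
 [ 1.2076 -0.8326]
 [-1.018   1.3316]
 [ 0.5424  1.0203]]
tool y angle 0.5311663955494584 delta tool mm [ -0.4866  -4.36   219.4177] rot z deg 4.990515537277877
[ 0.5193 -0.4127  0.4443 -0.0044]
[[ 0.2908  0.1531]
 [ 0.5589  0.7637]
 [ 0.2057 -0.0528]
 [ 0.1776 -0.0094]
 [-0.8937 -0.216 ]
 [-0.414  -0.4198]
 [-1.1905 -1.2614]
 [ 1.2163 -0.6145]
 [-0.8063  0.9748]
 [ 0.6146  0.6496]]
tool y angle 0.5311663955494584 delta tool mm [ -1.3216  -4.2859 219.4178] rot z deg 4.977441606467554
```

jog_arm --increments '[{"slide": [-1,-4.4,0],"rotation": [0,0,0]},{"slide": [0,0,30],"rotation": [0,0,5]},{"slide": [0,0,30],"rotation": [0,0,0]},{"slide": [0,0,30],"rotation": [0,0,0]},{"slide": [0,0,30],"rotation": [0,0,0]},{"slide": [0,0,30],"rotation": [0,0,0]},{"slide": [0,0,25],"rotation": [0,0,0]},{"slide": [0,0,15],"rotation": [0,0,0]},{"slide": [0,0,0],"rotation": [0,0,0]},{"slide": [0,0,0],"rotation": [0,0,0]},{"slide": [0,0,0],"rotation": [0,0,0]}]'

```text
time: 6.45
tool_pos: [0.52, -0.4139, 0.0435]
tool_rot: [0.002, 0.535, 0.845, -0.0]
contact_force: [-0.2, -0.9, 0.6]
gripper_width: 1.0
```

```bash
python3 - <<'E'
from h import *
f=grab('wrist','w4.png'); s=state();print(s['time'],s['tool_pos'],s['tool_rot'])
E
```

```text
6.5 [ 0.52021753 -0.41412881  0.04409001] [ 2.14587981e-03  5.34791493e-01  8.44981194e-01 -4.86655249e-04]
```

View pics/w4.png

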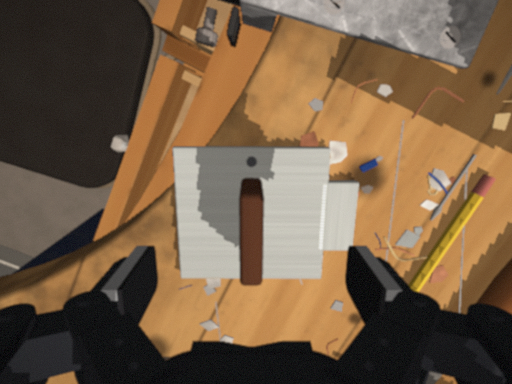

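The handle is centred between the fingers (column 251), and the cover edges line up with the jaws. Next I'll lower and grip.

jog_arm --increments '[{"slide": [0,0,16],"rotation": [0,0,0]},{"slide": [0,0,14],"rotation": [0,0,0]},{"slide": [0,0,0],"rotation": [0,0,0]},{"slide": [0,0,0],"rotation": [0,0,0]},{"slide": [0,0,0],"rotation": [0,0,0]}]'

```text
time: 6.92
tool_pos: [0.5191, -0.4129, 0.0119]
tool_rot: [0.0, 0.535, 0.845, -0.0]
contact_force: [-0.2, 0.2, 0.1]
gripper_width: 0.999
```

jog_arm --increments '[{"slide": [0,0,0],"rotation": [0,0,0]},{"slide": [0,0,0],"rotation": [0,0,0]},{"slide": [0,0,0],"rotation": [0,0,0]},{"slide": [0,0,0],"rotation": [0,0,0]},{"slide": [0,0,0],"rotation": [0,0,0]},{"slide": [0,0,0],"rotation": [0,0,0]},{"slide": [0,0,0],"rotation": [0,0,0]},{"slide": [0,0,0],"rotation": [0,0,0]},{"slide": [0,0,0],"rotation": [0,0,0]},{"slide": [0,0,0],"rotation": [0,0,0]}]' --fingers 0

```text
time: 7.75
tool_pos: [0.5191, -0.4129, 0.0116]
tool_rot: [0.0, 0.535, 0.845, -0.0]
contact_force: [-0.5, -0.6, 0.5]
gripper_width: 0.134
```

jog_arm --increments '[{"slide": [0,0,-10],"rotation": [0,0,0]},{"slide": [0,0,-20],"rotation": [0,0,0]},{"slide": [0,0,-32],"rotation": [0,0,0]},{"slide": [0,0,-32],"rotation": [0,0,0]},{"slide": [0,0,-32],"rotation": [0,0,0]},{"slide": [0,0,-32],"rotation": [0,0,0]},{"slide": [0,0,-30],"rotation": [0,0,0]},{"slide": [32,15,0],"rotation": [0,0,0]},{"slide": [32,15,0],"rotation": [0,0,0]},{"slide": [32,15,0],"rotation": [0,0,0]},{"slide": [32,15,0],"rotation": [0,0,0]},{"slide": [32,15,0],"rotation": [0,0,0]},{"slide": [32,15,0],"rotation": [0,0,0]},{"slide": [32,15,0],"rotation": [0,0,0]},{"slide": [32,15,0],"rotation": [0,0,0]},{"slide": [32,15,0],"rotation": [0,0,0]},{"slide": [32,15,0],"rotation": [0,0,0]},{"slide": [32,15,0],"rotation": [0,0,0]},{"slide": [32,15,0],"rotation": [0,0,0]}]'

```text
time: 9.33
tool_pos: [0.5165, 0.0131, 0.1995]
tool_rot: [-0.0, 0.535, 0.845, -0.0]
contact_force: [1.3, -0.0, -1.2]
gripper_width: 0.131
```

jog_arm --increments '[{"slide": [0,0,0],"rotation": [0,0,5.8]},{"slide": [0,0,0],"rotation": [0,0,5.8]},{"slide": [0,0,0],"rotation": [0,0,5.8]},{"slide": [0,0,0],"rotation": [0,0,5.8]},{"slide": [0,0,0],"rotation": [0,0,5.8]},{"slide": [0,0,0],"rotation": [0,0,5.8]},{"slide": [0,0,0],"rotation": [5,0,0]},{"slide": [0,0,0],"rotation": [5,0,0]},{"slide": [0,0,0],"rotation": [5,0,0]},{"slide": [0,0,0],"rotation": [0,0,0]},{"slide": [0,0,0],"rotation": [0,0,0]},{"slide": [0,0,0],"rotation": [0,0,0]},{"slide": [0,0,0],"rotation": [0,0,0]}]'

```text
time: 10.42
tool_pos: [0.5167, 0.0115, 0.1996]
tool_rot: [-0.099, 0.756, 0.641, -0.084]
contact_force: [-0.3, 0.2, -0.5]
gripper_width: 0.126
```

```bash
cat >> h.py <<'E'
BOX=np.array([.539,.009,0]); BY=-.1645
RB=Ro.from_euler('z',BY).as_matrix()
def tool(s=None):
    s=s or state(); q=s['tool_rot']; return np.array(s['tool_pos']),Ro.from_quat([q[1],q[2],q[3],q[0]]).as_matrix()
RCT=np.array([[0,1,0],[1,0,0],[0,0,-1.]]) # cover axes: columns= tool axes in cover
TC=np.array([0,0,.0116])  # TCP in cover frame
def cover(p,R):
    Rc=R@RCT.T; return p-Rc@TC,Rc
def target(tip,th):  # tip in box mm, pitch deg
    Rc=RB@Ro.from_euler('y',th,degrees=True).as_matrix()
    o=BOX+RB@(np.array(tip)/1000)-Rc@[.063,0,0]
    return o+Rc@TC, Rc@RCT
def rel(tip,th,s=None):
    p,R=tool(s); P,Q=target(tip,th)
    return R.T@(P-p)*1000, Ro.from_matrix(R.T@Q).as_rotvec(degrees=True)
def intip(s=None):
    p,R=tool(s); o,Rc=cover(p,R); return RB.T@(o+Rc@[.063,0,0]-BOX)*1000, Ro.from_matrix(RB.T@Rc).as_euler('ZYX',degrees=True)
E
python3 - <<'E'
from h import *
import pickle
np.set_printoptions(precision=3,suppress=True)
f=grab('wrist','w5.png'); g=grab('scene','s5.png'); s=state();print(s['time'],s['tool_pos'],s['tool_rot'],s['gripper_width'],s['contact_force'])
pickle.dump((f,s),open('f5.pkl','wb'))
print(intip(s)); print(rel([36,0,33],15,s))
for c,F in (('wrist',f),('scene',g)):
  for th in ['tongue_tip','tongue_cover']:
    for r in place_of(th,c)[:2]: print(c,th,r['uv'],r['score'])
  p,R=tool(s); o,Rc=cover(p,R); print('predicted tip, origin',proj(F,[o+Rc@[.063,0,0],o]))
cv2.imwrite('pics/s5z.png',cv2.resize(g['frame'][120:320,150:370],None,fx=3,fy=3,interpolation=cv2.INTER_CUBIC))
E
```

```text
10.5167 [0.517 0.012 0.2  ] [-0.099  0.756  0.641 -0.084] 0.13349141575946788 [-0.161 -0.243 -0.382]
(array([ 35.57 ,  -1.141, 172.391]), array([-0.025, 14.915, -0.   ]))
(array([  1.116,  36.31 , 134.49 ]), array([ 0.085, -0.006, -0.024]))
wrist tongue_tip [367.9, 237.8] 0.94
wrist tongue_cover [321.7, 166.8] 0.73
wrist tongue_cover [253.2, 235.3] 0.58
predicted tip, origin [[371.366 238.569]
 [250.946 238.299]]
scene tongue_tip [226.5, 157.1] 0.9
scene tongue_tip [235.3, 227.8] 0.62
scene tongue_cover [250.9, 162.8] 0.79
predicted tip, origin [[226.177 156.754]
 [251.431 160.296]]
```

View pics/w5.png

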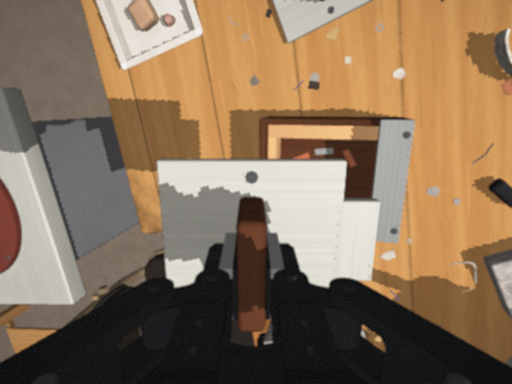

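View pics/s5z.png

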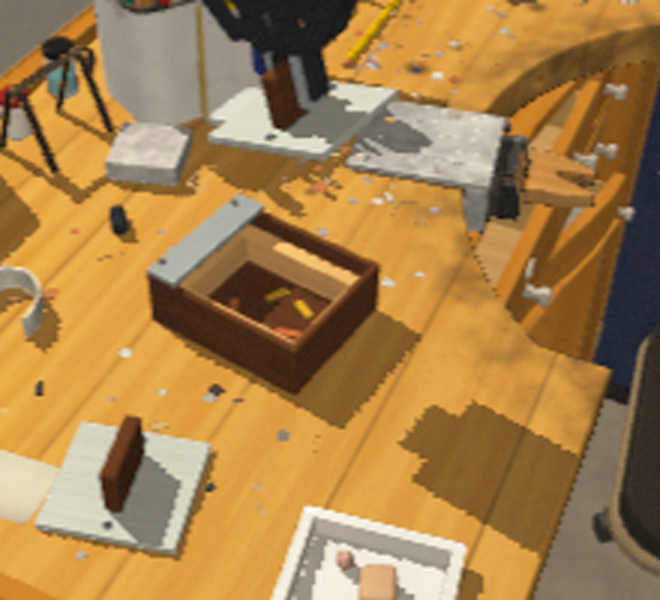

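The cover hangs as modelled, with the tongue at (378,200)–(372,280) and the box clear below it. I'll check the plate corners against the model before going down.

```bash
python3 - <<'E'
from h import *
import pickle
np.set_printoptions(precision=2,suppress=True)
f,s=pickle.load(open('f5.pkl','rb'))
p,R=tool(s); o,Rc=cover(p,R)
M=np.array([[-45,42,6],[45,42,6],[63,22,6],[63,-22,0],[-45,-42,6]])/1000
print(proj(f,o+M@Rc.T))
B=np.array([[48,54,51],[74,54,51],[-56,54,45],[48,-54,51],[74,-54,51]])/1000
print(proj(f,BOX+B@RB.T))
cv2.imwrite('pics/w5z.png',cv2.resize(f['frame'][100:300,140:440],None,fx=2.6,fy=2.6,interpolation=cv2.INTER_CUBIC))
E
```

```text
[[155.12 161.19]
 [346.89 161.37]
 [380.6  202.02]
 [367.18 275.99]
 [167.74 314.47]]
[[381.17 118.51]
 [416.34 118.82]
 [259.11 116.79]
 [367.55 239.98]
 [398.62 243.24]]
```

View pics/w5z.png

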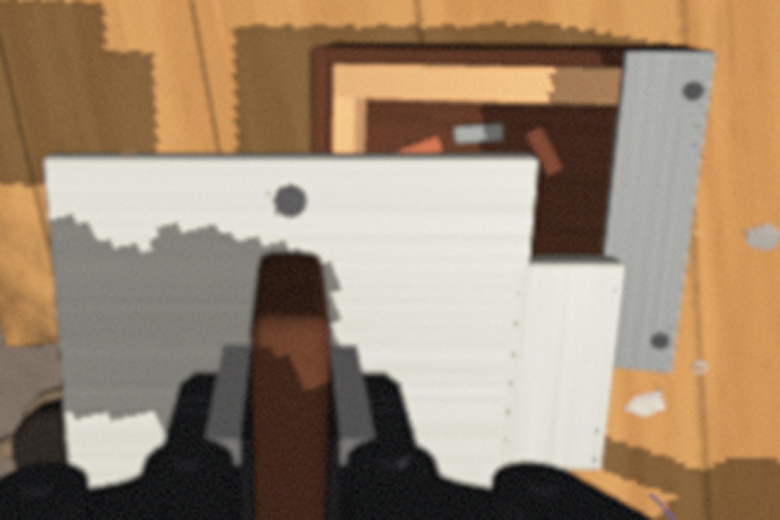

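jog_arm --increments '[{"slide": [0.2,6,22],"rotation": [0,0,0]},{"slide": [0.2,6,22],"rotation": [0,0,0]},{"slide": [0.2,6,22],"rotation": [0,0,0]},{"slide": [0.2,6,22],"rotation": [0,0,0]},{"slide": [0.2,6,22],"rotation": [0,0,0]},{"slide": [0.1,4,14],"rotation": [0,0,0]},{"slide": [0,2,8],"rotation": [0,0,0]},{"slide": [0,0,0],"rotation": [0,0,0]},{"slide": [0,0,0],"rotation": [0,0,0]},{"slide": [0,0,0],"rotation": [0,0,0]}]'

```text
time: 11.55
tool_pos: [0.5191, 0.0122, 0.0639]
tool_rot: [-0.099, 0.757, 0.641, -0.084]
contact_force: [0.4, -0.4, -1.2]
gripper_width: 0.128
```

```bash
python3 - <<'E'
from h import *
np.set_printoptions(precision=2,suppress=True)
f=grab('wrist','w6.png'); g=grab('scene'); s=state();print(s['time'],s['tool_pos'],s['gripper_width'],s['contact_force'])
print(intip(s)); print(rel([36,0,33],15,s), rel([62,0,33],15,s))
cv2.imwrite('pics/s6z.png',cv2.resize(g['frame'][150:270,170:300],None,fx=4.6,fy=4.6,interpolation=cv2.INTER_CUBIC))
E
```

```text
11.65 [0.52 0.01 0.06] 0.13034457502006316 [-0.77  1.4  -1.55]
(array([37.9 , -0.07, 36.76]), array([-0.03, 14.83,  0.01]))
(array([ 0.04, -0.84,  3.93]), array([ 0.17, -0.01, -0.03])) (array([ 0.06, 24.29, -2.72]), array([ 0.17, -0.01, -0.03]))
```

View pics/w6.png

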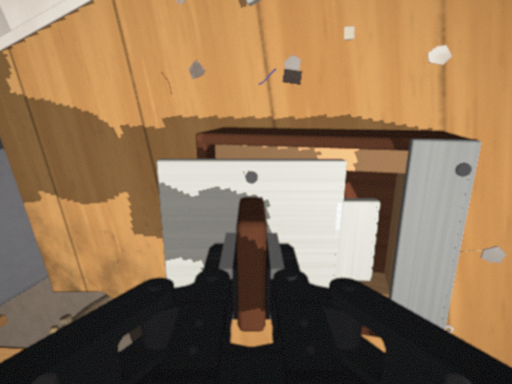

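View pics/s6z.png

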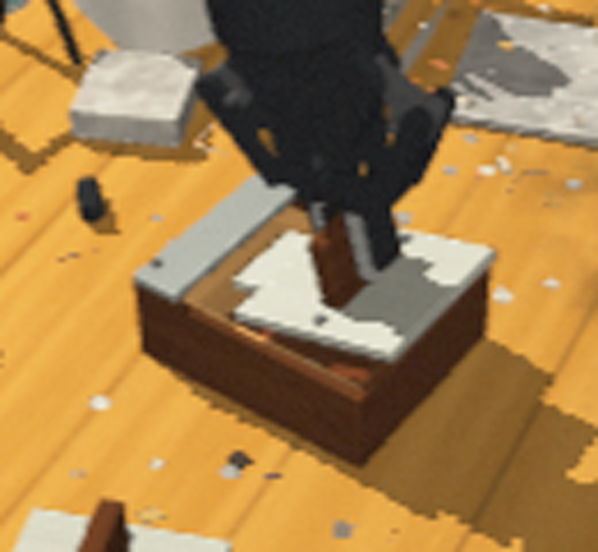

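Tongue tip is inside the box mouth at (38, 0, 37) mm. It's clear of the strip and lower than the slot's top edge, so I'll slide it in.

jog_arm --increments '[{"slide": [0,1,3.5],"rotation": [0,0,0]},{"slide": [0,4.6,-1.2],"rotation": [0,0,0]},{"slide": [0,4.6,-1.2],"rotation": [0,0,0]},{"slide": [0,4.6,-1.2],"rotation": [0,0,0]},{"slide": [0,4.6,-1.2],"rotation": [0,0,0]},{"slide": [0,4.6,-1.3],"rotation": [0,0,0]},{"slide": [0,0,0],"rotation": [0,0,0]},{"slide": [0,0,0],"rotation": [0,0,0]},{"slide": [0,0,0],"rotation": [0,0,0]},{"slide": [0,0,0],"rotation": [0,0,0]}]'

```text
time: 12.48
tool_pos: [0.5413, 0.0085, 0.0587]
tool_rot: [-0.1, 0.756, 0.641, -0.085]
contact_force: [-0.3, 0.4, -1.4]
gripper_width: 0.13
```

```bash
python3 - <<'E'
from h import *
np.set_printoptions(precision=2,suppress=True)
f=grab('wrist','w7.png'); g=grab('scene'); s=state();print(s['time'],s['tool_pos'],s['gripper_width'],s['contact_force'])
print(intip(s)); 
for t in ([62,0,32],15),([62.5,0,31.5],10),([62.5,0,31],5),([62.5,0,30.5],0): print(t,rel(*t,s))
cv2.imwrite('pics/s7z.png',cv2.resize(g['frame'][150:270,170:300],None,fx=4.6,fy=4.6,interpolation=cv2.INTER_CUBIC))
E
```

```text
12.5833 [0.54 0.01 0.06] 0.13083392294547147 [ 1.15 -0.61 -0.63]
(array([60.21, -0.15, 31.18]), array([-0.03, 15.01, -0.  ]))
([62, 0, 32], 15) (array([ 0.12,  1.51, -1.24]), array([-0.01, -0.01, -0.03]))
([62.5, 0, 31.5], 10) (array([0.12, 1.35, 4.65]), array([-5.01, -0.01, -0.03]))
([62.5, 0, 31], 5) (array([ 0.12,  1.2 , 10.71]), array([-10.01,  -0.  ,  -0.03]))
([62.5, 0, 30.5], 0) (array([ 0.12,  1.53, 16.78]), array([-15.01,  -0.  ,  -0.03]))
```

View pics/w7.png

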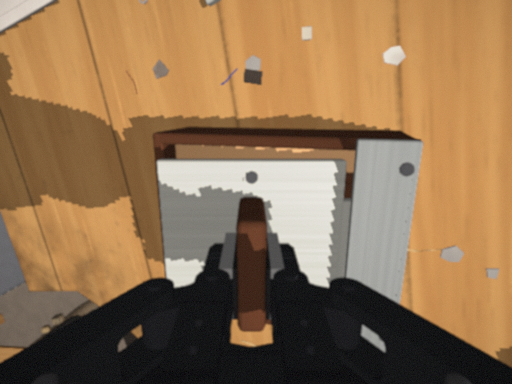

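View pics/s7z.png

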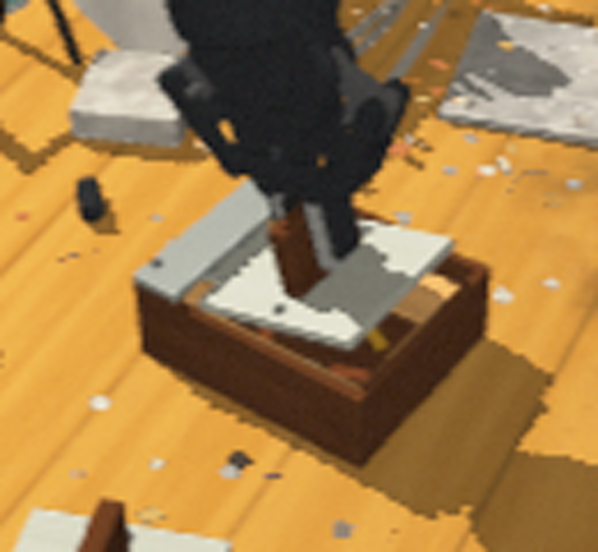

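The tongue is under the strip. Next I'll plan the swing about the tip.

```bash
python3 - <<'E'
from h import *
np.set_printoptions(precision=2,suppress=True)
p,R=tool()
for t in ([62.5,0,31.8],12),([62.5,0,31.5],9),([62.5,0,31.3],6),([62.5,0,31],3),([62.5,0,31],0.):
    P,Q=target(*t); print(t,R.T@(P-p)*1000,Ro.from_matrix(R.T@Q).as_rotvec(degrees=True)); p,R=P,Q
E
```

```text
([62.5, 0, 31.8], 12) [0.12 1.53 2.14] [-3.01 -0.01 -0.03]
([62.5, 0, 31.5], 9) [-0.   -0.46  3.61] [-3.  0. -0.]
([62.5, 0, 31.3], 6) [ 0.   -0.49  3.51] [-3.  0. -0.]
([62.5, 0, 31], 3) [-0.   -0.49  3.61] [-3. -0.  0.]
([62.5, 0, 31], 0.0) [ 0.   -0.52  3.31] [-3.  0.  0.]
```

jog_arm --increments '[{"slide": [0.1,1.5,2.1],"rotation": [-3,0,0]},{"slide": [0,-0.5,3.6],"rotation": [-3,0,0]},{"slide": [0,-0.5,3.5],"rotation": [-3,0,0]},{"slide": [0,-0.5,3.6],"rotation": [-3,0,0]},{"slide": [0,0,0],"rotation": [0,0,0]},{"slide": [0,0,0],"rotation": [0,0,0]},{"slide": [0,0,0],"rotation": [0,0,0]}]'

```text
time: 13.17
tool_pos: [0.5397, 0.0088, 0.0465]
tool_rot: [-0.02, 0.763, 0.646, -0.017]
contact_force: [0.8, 0.1, -1.4]
gripper_width: 0.129
```

```bash
python3 - <<'E'
from h import *
np.set_printoptions(precision=2,suppress=True)
f=grab('wrist','w8.png'); g=grab('scene'); s=state();print(s['time'],s['tool_pos'],s['gripper_width'],s['contact_force'],s['ft_torque'])
print(intip(s)); 
for t in ([62.5,0,30.5],0),([62.5,0,30],0): print(t,rel(*t,s))
cv2.imwrite('pics/s8z.png',cv2.resize(g['frame'][150:270,170:300],None,fx=4.6,fy=4.6,interpolation=cv2.INTER_CUBIC))
E
```

```text
13.2667 [0.54 0.01 0.05] 0.13263834575800149 [ 0.37  0.86 -1.68] [ 0.03 -0.06  0.  ]
(array([63.47, -0.1 , 31.66]), array([-0.04,  2.98,  0.  ]))
([62.5, 0, 30.5], 0) (array([ 0.06, -1.43,  4.51]), array([-2.98, -0.  , -0.04]))
([62.5, 0, 30], 0) (array([ 0.06, -1.4 ,  5.01]), array([-2.98, -0.  , -0.04]))
```

View pics/s8z.png

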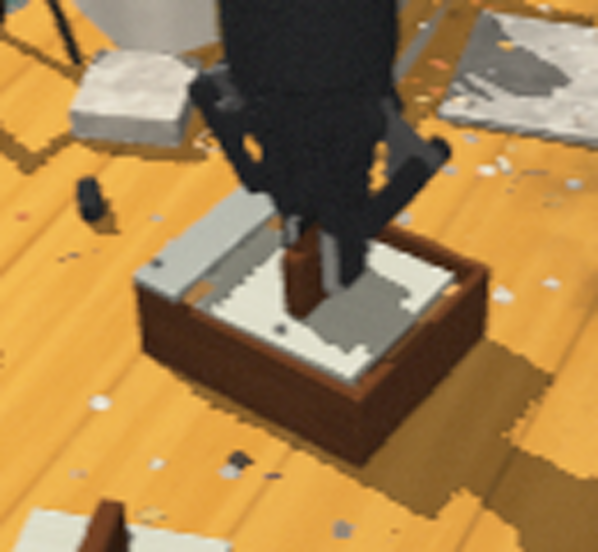

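View pics/w8.png

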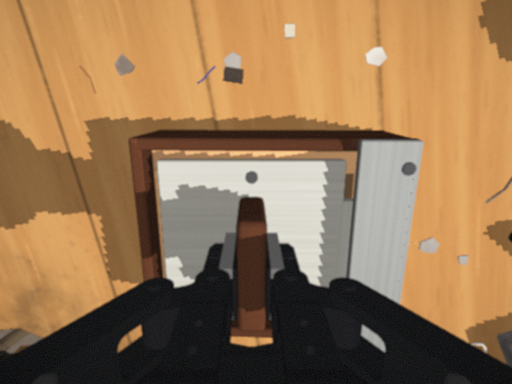

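jog_arm --increments '[{"slide": [0,-0.5,2.2],"rotation": [-1.5,0,0]},{"slide": [0,-0.5,2.2],"rotation": [-1.5,0,0]},{"slide": [0,0,0.6],"rotation": [0,0,0]},{"slide": [0,0,0],"rotation": [0,0,0]},{"slide": [0,0,0],"rotation": [0,0,0]},{"slide": [0,0,0],"rotation": [0,0,0]}]'

```text
time: 13.77
tool_pos: [0.5387, 0.009, 0.0415]
tool_rot: [-0.0, 0.763, 0.646, -0.0]
contact_force: [-0.9, -0.3, 1.7]
gripper_width: 0.13
```

```bash
python3 - <<'E'
from h import *
np.set_printoptions(precision=2,suppress=True)
g=grab('scene'); s=state();print(s['time'],s['tool_pos'],s['gripper_width'],s['contact_force'],s['ft_torque'])
print(intip(s)); 
cv2.imwrite('pics/s9z.png',cv2.resize(g['frame'][150:270,170:300],None,fx=4.6,fy=4.6,interpolation=cv2.INTER_CUBIC))
E
```

```text
13.8167 [0.54 0.01 0.04] 0.12519209791797933 [-1.43  0.51  1.33] [0.01 0.09 0.02]
(array([62.72, -0.04, 29.96]), array([-0.04, -0.01,  0.  ]))
```

View pics/s9z.png

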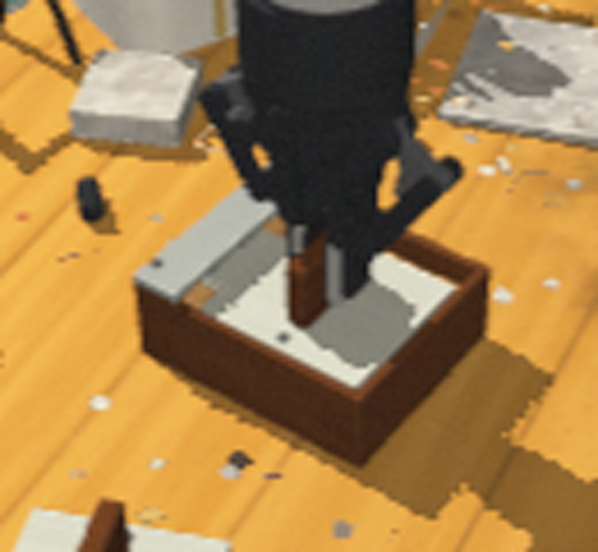

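The cover lies flat on the ledges: tip at (62.7, 0, 30), and the force changed sign on contact. I'll open the fingers a little, then go straight up.

jog_arm --increments '[{"slide": [0,0,0],"rotation": [0,0,0]},{"slide": [0,0,0],"rotation": [0,0,0]},{"slide": [0,0,0],"rotation": [0,0,0]},{"slide": [0,0,0],"rotation": [0,0,0]},{"slide": [0,0,0],"rotation": [0,0,0]},{"slide": [0,0,0],"rotation": [0,0,0]}]' --fingers 0.38

```text
time: 14.32
tool_pos: [0.5382, 0.0091, 0.0411]
tool_rot: [-0.0, 0.763, 0.646, -0.0]
contact_force: [0.1, 0.5, 0.3]
gripper_width: 0.378
```

jog_arm --increments '[{"slide": [0,0,-6],"rotation": [0,0,0]},{"slide": [0,0,-14],"rotation": [0,0,0]},{"slide": [0,0,-20],"rotation": [0,0,0]},{"slide": [0,0,-30],"rotation": [0,0,0]},{"slide": [0,0,-30],"rotation": [0,0,0]},{"slide": [0,0,-30],"rotation": [0,0,0]},{"slide": [0,0,-30],"rotation": [0,0,0]},{"slide": [0,0,0],"rotation": [0,0,0]},{"slide": [0,0,0],"rotation": [0,0,0]},{"slide": [0,0,0],"rotation": [0,0,0]}]'

```text
time: 15.15
tool_pos: [0.5379, 0.0091, 0.2008]
tool_rot: [-0.0, 0.763, 0.646, -0.0]
contact_force: [0.4, 0.7, 0.4]
gripper_width: 0.378
```

```bash
python3 - <<'E'
from h import *
np.set_printoptions(precision=2,suppress=True)
f=grab('wrist','w10.png');g=grab('scene'); s=state();print(s['time'],s['tool_pos'],s['gripper_width'],s['contact_force'])
for r in place_of('tongue_cover','wrist')[:2]:
    X=ray(f,r['uv'],.03)[0]; print(r['score'],r['uv'],RB.T@(X-BOX)*1000)
M=np.array([[-45,42,6],[45,42,6],[45,-42,6],[-45,-42,6],[-6,25,42],[6,25,42],[6,-25,42],[-6,-25,42]])/1000
o=BOX+RB@[-.0003,0,.030]
z=3.2; x0,y0=180,90
im=cv2.resize(f['frame'][90:270,180:420],None,fx=z,fy=z,interpolation=cv2.INTER_CUBIC)
for u in proj(f,o+M@RB.T): cv2.circle(im,tuple(int(v) for v in (u-[x0,y0]+.5)*z),4,(0,0,255),1)
cv2.imwrite('pics/w10z.png',im)
cv2.imwrite('pics/s10z.png',cv2.resize(g['frame'][150:310,150:330],None,fx=3.5,fy=3.5,interpolation=cv2.INTER_CUBIC))
E
```

```text
15.25 [0.54 0.01 0.2 ] 0.38235716434589856 [-0.17  0.07  0.14]
0.55 [254.9, 169.9] [ 2.6  2.7 30. ]
```

View pics/w10z.png

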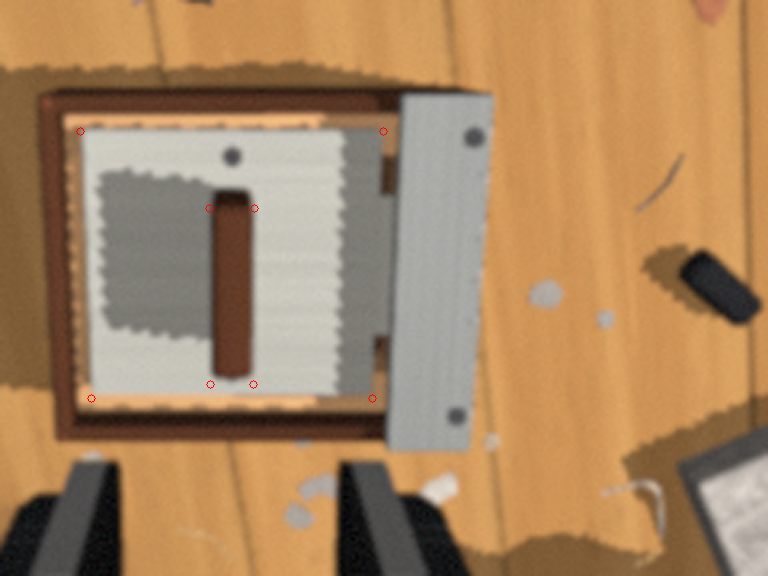

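View pics/s10z.png

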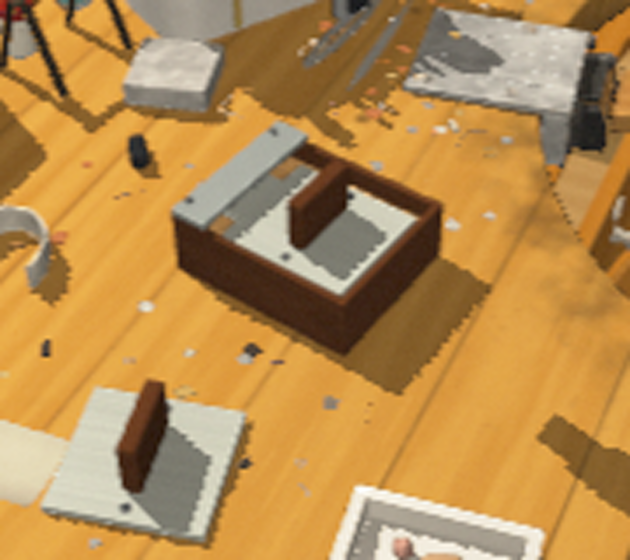

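The cover lies flat, its corners match the model, and ledge shows evenly on both sides and at the rear. The tongue is under the strip, the plain cover hasn't moved, and the gripper is clear. I'll hand it in.

```bash
python3 -c "
from plant import manip
print(manip.job_done())"
```

```text
the job is handed in; nothing more can be done
None
```

The tongue cover is on the offcut box. I gripped it by its handle and tilted it 15° with the tongue low. I then slid the tongue under the steel strip, swung the cover flat onto the ledges, let go and lifted clear. The job was handed in at about 15.3 s, and `job_done` gave no verdict.

**Last checks**
- **Before letting go:** from the arm's pose, the tongue tip was at about (62.7, 0, 30.0) mm in the box frame, with tilt and yaw errors under 0.1°.
- **After letting go:** the wrist picture shows the plate corners within about 1–2 mm of the model. Ledge shows evenly on both sides and at the rear, and the tongue runs under the strip.
- **Plain cover and gripper:** the plain cover lies where it was. The gripper is 0.2 m above the bench and touching nothing.
- **Forces:** contact forces stayed at a few newtons or less in every reading I took.

**What failed or disagreed**
- My first move call was refused because its rows had no rotation field; nothing moved.
- The network's low-score estimate (0.55) of the seated cover's origin was 2.6 mm off in x and 2.7 mm off in y from the expected seat. That is within the play, and the picture fit agrees better.
- Fitting height freely from the wrist pictures gave 4–5 mm too low for both the box and the cover. I put this down to camera calibration and used the given heights.

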